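Lock a T-foot into the mounting rail against its stop

ROBOT

A 6-joint arm with a two-finger parallel gripper is mounted at the origin on the work surface. World frame = base frame: x ahead of the robot, y to its left, z up, the work surface at z = 0. Lengths are in m, angles in rad, forces in N, time in s.
With the tool pointing down it reaches from about 0.35 to 0.775 m from the base axis. Payload 5.5 kg.
Tool frame: the origin (TCP) lies at the very end of the fingers, on their centre line; the grasp point (between the pads) lies env.grasp_offset behind it (env.grasp_offset is the distance from the TCP to the grasp point, in m); x points along the fingers, y is the direction in which the jaws open and shut, and the axes are right-handed (so a half turn about x gives the same grasp; the last joint's range is limited). The gripper opens to 85 mm and grips with 20 to 120 N. Pads are 22 mm wide; open, the fingers measure 114 mm over their backs; the gripper's body (76 mm by 85 mm) begins 54 mm behind the grasp point. The pads swing forward as they close: fully open they stand 13 mm farther back than shut.
Start: joints at [-1.3, 0.313, 0.046, 1.304, 0, 1.431], TCP at [0.23, -0.527, 0.231] pointing down, gripper open.
Joint ranges: [-2.76, 2.76], [-0.86, 1.69], [-1.03, 1.26], [-2.2, 2.34], [-1.47, 1.5], [-3.14, 3.14]. Speed limits (rad/s): [2.57, 2.57, 3.14, 3.14, 3.14, 3.14].

INTERFACE

Orientations are given as a unit quaternion [w, x, y, z].
In Python, from workcell import get_state, viewer, job, env gives the robot as it stands.
- The arm moves only by the tool send_rows, never from a script. Its argument "plan" is a list of rows, each a list of 6 numbers: the shift along the tool's x, y, z in mm, then the turn, a rotation vector about the tool's x, y, z in degrees. A call has exactly 10 rows; each row is the pose to reach, as a shift and turn from the pose commanded when the call began, along the tool's axes at that moment; what a row does not reach only later rows make up. A row lasts 1/8 s, in which the tool goes at most 62.5 mm and 10.7 degrees, less where a joint would pass 70% of its speed; a pose out of reach is approached as far as the arm can. A call with a gripper value outside its range is refused whole. "claw" is the finger opening in mm, from 0 to 85.4, set as the call begins (left out, the last holds). The fingers move at their own pace and stop on an object; "newtons" is the grip in N (left out, the last holds). Time passes only in rows, so rows that repeat a pose let the fingers close, or fill a call up. It gives the time, the measured TCP pose, the force and the opening at its end, in the units of the state.
- get_state(): the state, without advancing time (a new reading comes with each control period).
- viewer.read_camera(name): name is "scene" or "top" or "wrist"; returns a dict with "frame" (384x512x3 uint8, blue, green, red), "mtx" (3x3 intrinsics, pixels), "rvec" (rotation vector, rad) and "tvec" (3), from world to camera coordinates, as OpenCV has them. Camera axes: x right, y down, z forward; pixel columns grow to the right and rows downward; lengths in m; the calibration is good to about 2 mm. A picture is of the moment at which its call begins. There is no depth.
- job.hand_in(): hands the job in, once; it reports no verdict.
The state is a dict: "clock": time; "joint_pos": joint angles; "qvel": joint speeds; "tau": joint torques, N m; "tcp_pos": TCP position; "orientation": TCP orientation; "wrist_force": force on the tool from outside, world axes, zero at the start; "ft_torque": the same for the moment, N m; "finger_gap": finger opening in m.
Only numpy, scipy, OpenCV 4.12 (cv2) and the standard library are available. Lean on these libraries where they do the work, as an engineer would, in place of code of your own. Each camera call takes 0.05 s, during which the arm holds its last target.

TASK

Take the T-foot (the piece with the flat bar grip and the T-nut) out of the wooden storage block, drop its nut into the slot of the mounting rail on the longer side of the stop, and slide it along the slot until its round collar bears on the stop's setting screw with a light but definite push of about 10 N. Then, staying against the stop, push it down on the sprung strip and twist it a quarter turn so that the nut locks square across the slot under the lips, and let go. Never force it (at most 20 N on the stop), and leave everything else as it stands.

Things in the scene. Friction and masses are not known exactly. Their poses are not given: they have to be found in the camera images.
- foot: the T-foot, only piece with a T-nut and flat bar grip, standing in the block; all centred on its z axis (up). From below: steel nut 12 (x) x 30 (y) x 6 mm tall (z 0-6), neck 10 mm across (z 6-14.5), round steel collar 40 mm across (z 14.5-26.5), black bar grip 14 (x) x 40 (y) mm (z 26.5-64.5). Origin: centre of the nut's underside, 15.5 mm above the table at the start. About 0.2 kg
- foot_grip (a point): middle of the T-foot's bar grip, on its axis, 45.5 mm above the nut's underside; x across the 14 mm thickness, y along the bar and the nut
- rail: aluminium rail fixed to the bench, 60 (x) x 240 (y) x 26 mm tall; origin at the centre of its underside, z up. A slot runs its whole length along y in the middle of its top: 14 mm wide between two lips 6 mm thick (z 20-26), their upper 3 mm chamfered at 45 deg (mouth 20 mm wide). The channel below is 40 mm wide; in it lies a sprung steel strip, top at z 17 mm
- rail_slot (a point): centre of the slot at the rail's top, 26 mm above its underside. The strip yields down, 3.5 N to start plus 0.9 N/mm. T-foot origin above the rail's underside: 17 mm standing on the strip (nut between the lips, cannot turn); below 14 mm the nut clears the lips and turns either way; 11.5 mm the collar lands hard on the rail; turned and let go, the strip lifts it to 14 mm
- stop: dark steel stop block clamped across the rail, 60 (x) x 24 (y) mm, rising 10 mm above the rail's top, turned like the rail, rigid; origin: centre of its underside, at the rail's top. From its +y face (towards the longer free run) a setting screw with a steel pad 24 mm wide (x) sticks out, set differently each time and not measured: its end is 16 to 30 mm from the origin. The collar bears on it
- block: wooden storage block fixed to the bench, 210 mm (x) x 70 mm (y) x 30 mm tall, with three pockets 70 mm apart along x, each 36 mm (x) x 20 mm (y); holds the T-foot and two pins in any order; origin at the centre of its underside
- pin_a: bystander: steel collar pin with a round black knob 28 mm across on top and no T-nut, 62 mm tall, parked in the storage block; origin at the centre of its lower end
- pin_b: bystander: steel collar pin with a thin bare steel stem 10 mm across on top and no T-nut, 54 mm tall, parked in the storage block; origin at the centre of its lower end
- coupling: bystander: brass hose coupling, 28 mm across, 38 mm tall, standing; origin at the centre of its underside
- wrench: bystander: steel wrench 170 mm long lying flat; origin under its middle
- jar: bystander: amber jar with white cap, 60 mm across, 85 mm tall; origin at the centre of its underside
- gauge: bystander: round pressure gauge lying face up, 60 mm across, 22 mm tall, with a brass stem; origin at the centre of its underside
- carton: bystander: small red carton 80 x 150 x 45 mm; origin at the centre of its underside
- washer_tray: bystander: small blue two-part tray 100 x 140 x 30 mm; origin at the centre of its underside
There are look-alikes about, which are no part of the job. Of the things shaped like the rail, the aluminium one is meant. Leave any red look-alike of the foot alone.

How it is judged:
On the way, in this order (a step that is already met when the one before it is completed fails the run):
1. the T-foot's nut is down between the lips of the slot, on the longer side of the stop (x of foot in the frame of rail between -0.003 and 0.003 m and angle between foot's own z axis and vertical below 0.1 rad and angle between the y axis of foot and the y axis of rail, either way round below 0.25 rad and z of foot in the frame of rail below 0.019 m and y of foot in the frame of stop above 0.033 m), for 0.1 s.
2. with the nut still along the slot, the collar bears on the stop with more than 4 N (x of foot in the frame of rail between -0.003 and 0.003 m and angle between foot's own z axis and vertical below 0.1 rad and angle between the y axis of foot and the y axis of rail, either way round below 0.25 rad and z of foot in the frame of rail below 0.019 m and contact force between foot and stop above 4 N), for 0.2 s.
3. the nut has been pushed down and turned across the slot (x of foot in the frame of rail between -0.003 and 0.003 m and angle between foot's own z axis and vertical below 0.1 rad and angle between the y axis of foot and the x axis of rail, either way round below 0.2 rad and z of foot in the frame of rail below 0.0155 m), for 0.1 s.
At the end, for the whole second after the job is handed in: T-foot upright in the slot (within 3 mm of its centre line), square across it (within 0.2 rad), nut up under the lips (origin 12.5 to 15.5 mm above the rail's underside), collar within 3.5 mm of touching the pad of the stop's setting screw, at rest and released (all of step 3 and z of foot in the frame of rail above 0.0125 m and y of foot in the frame of stop above 0.034 m and horizontal distance between foot and pad_c0 below 0.0265 m and linear speed of foot below 0.02 m/s and angular speed of foot below 0.2 rad/s).
It fails at once if the T-foot is pushed on the stop with more than 20 N (contact force between foot and stop above 20 N).
It fails at once if the T-foot is pressed on the rail with more than 45 N (contact force between foot and rail above 45 N).
It fails at once if a bystander is moved by more than 20 mm (distance of any of pin_a, pin_b, coupling, wrench, jar, gauge, carton, washer_tray from where it was at the start of the episode above 0.02 m).
It also fails if it takes over 58 s, if anything falls off the work surface, if the arm or the gripper's body presses on something with over 40 N, if the wrist force passes 120 N, or if a joint passes its speed limit or range.

## Working session

There is one attempt and no reset: what is moved stays moved. The work goes in short steps, Python scripts to look and compute and a tool call to move; the robot and the scene stay as the last step left them, time stands still between calls to the robot, and variables do not carry over. Pictures are saved under pics/ and viewed, and the job is handed in when it is done.

Besides the shell and the picture viewer there is one more tool, called after ">>>" in YAML: its name, and indented under it one key for each argument. send_rows: Moves the arm, as the interface text tells. Its arguments: {"type":"object","properties":{"plan":{"type":"array"},"claw":{"type":"number"},"newtons":{"type":"number"}},"required":["plan"]}

```bash
mkdir -p pics; ls; python3 - <<'E'
from workcell import get_state, viewer, job, env
import cv2
print(get_state()); print(env.grasp_offset)
for n in ("scene","top","wrist"):
    r=viewer.read_camera(n); cv2.imwrite(f"pics/{n}0.png",r["frame"])
    print(n,r["mtx"].tolist(),r["rvec"],r["tvec"])
E
```

```text
pics
{'clock': 0.0, 'joint_pos': array([-1.29962410e+00,  3.14037545e-01,  4.49606902e-02,  1.30357799e+00,
        8.18446304e-06,  1.43121598e+00]), 'qvel': array([ 0.00036559, -0.00088418,  0.00146703,  0.00085189,  0.00091184,
        0.00052286]), 'tau': array([-3.03993456e-04, -4.80624104e+01,  2.98535067e+01,  1.94217620e-02,
       -2.32917830e-05, -1.23891809e-05]), 'tcp_pos': array([ 0.22946298, -0.52667382,  0.23038025]), 'orientation': array([-0.1435483 , -0.69220583, -0.14486   ,  0.69228646]), 'wrist_force': array([0.05378879, 0.4874343 , 0.21200603]), 'ft_torque': array([-0.01426464, -0.01974544, -0.01391678]), 'finger_gap': 0.08545443086978514}
0.0187
scene [[449.53417232832817, 0.0, 266.85142599518014], [0.0, 449.53417232832817, 185.65934026110745], [0.0, 0.0, 1.0]] [ 0.58770229  2.51778272 -1.34012468] [ 0.48473195 -0.05417389  1.38157476]
top [[387.0386890804545, 0.0, 258.9765846778349], [0.0, 387.0386890804545, 192.44190566420346], [0.0, 0.0, 1.0]] [ 2.19294316 -2.13778859  0.09255396] [-0.02816629  0.52565546  1.15726503]
wrist [[322.5877982708062, 0.0, 261.2052477684687], [0.0, 322.5877982708062, 187.4739559077133], [0.0, 0.0, 1.0]] [-2.43810214  1.59708023  0.21584289] [-0.57395153 -0.03377698  0.37803269]
```

View pics/scene0.png

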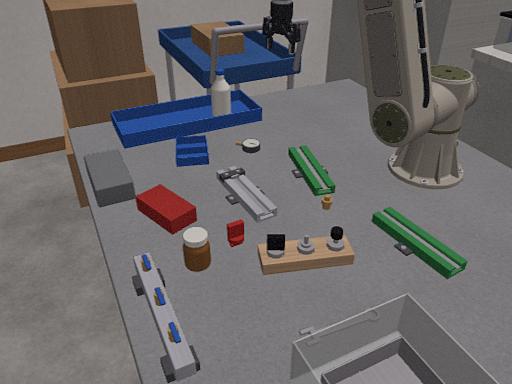

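View pics/top0.png

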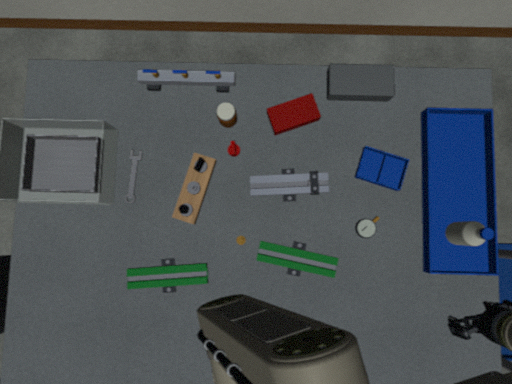

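View pics/wrist0.png

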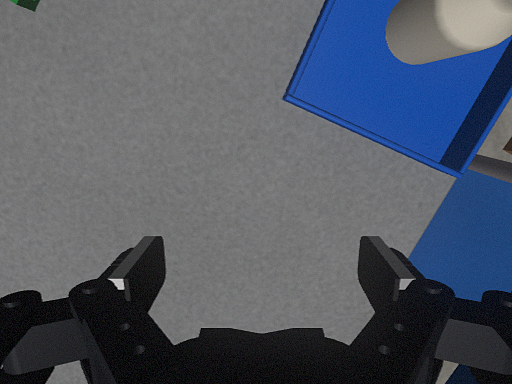

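Candidates in the top view:
- Black bar in the block's upper pocket at (200,164). This matches the description.
- Round knob pin at (186,209), not it.
- Bare stem pin at (195,187), not it.
- Red look-alike at (234,149), to be left alone.

For the rail, the aluminium one is at (289,184) with the dark stop at (314,182). The green ones at (297,258) and (167,276) and the long one at (186,77) are look-alikes. Next I'll take a close crop.

```bash
cat > h.py <<'E'
import numpy as np, cv2
from scipy.spatial.transform import Rotation as R
from workcell import get_state, viewer, job, env
def cam(n):
    r=viewer.read_camera(n); return r
def ray(r,uv):
    uv=np.atleast_2d(np.array(uv,float)); M=cv2.Rodrigues(r["rvec"])[0]; C=-M.T@np.ravel(r["tvec"])
    d=np.c_[uv,np.ones(len(uv))]@np.linalg.inv(r["mtx"]).T@M
    return C,d
def onz(r,uv,z):
    C,d=ray(r,uv); return C+d*((z-C[2])/d[:,2])[:,None]
def proj(r,P):
    return cv2.projectPoints(np.atleast_2d(np.array(P,float)),r["rvec"],r["tvec"],r["mtx"],None)[0][:,0]
def crop(f,x0,y0,x1,y1,k,name):
    cv2.imwrite(name,cv2.resize(f[y0:y1,x0:x1],None,fx=k,fy=k,interpolation=cv2.INTER_CUBIC))
E
python3 - <<'E'
from h import *
t=cam("top"); f=t["frame"]
a=cv2.resize(f[140:240,160:340],None,fx=4.4,fy=4.4,interpolation=cv2.INTER_CUBIC); cv2.imwrite("pics/t1.png",a)
s=cam("scene"); crop(s["frame"],200,140,370,280,4,"pics/s1.png")
for p,z in [((200,164),.08),((195,187),.06),((186,209),.07),((314,182),.036),((250,184),.026),((328,182),.026),((234,149),.05)]:
    print(p,onz(t,p,z)[0].round(3))
E
```

```text
(200, 164) [0.601 0.16  0.08 ]
(195, 187) [0.534 0.176 0.06 ]
(186, 209) [0.468 0.197 0.07 ]
(314, 182) [ 0.561 -0.181  0.036]
(250, 184) [0.551 0.013 0.026]
(328, 182) [ 0.563 -0.225  0.026]
(234, 149) [0.654 0.064 0.05 ]
```

View pics/t1.png

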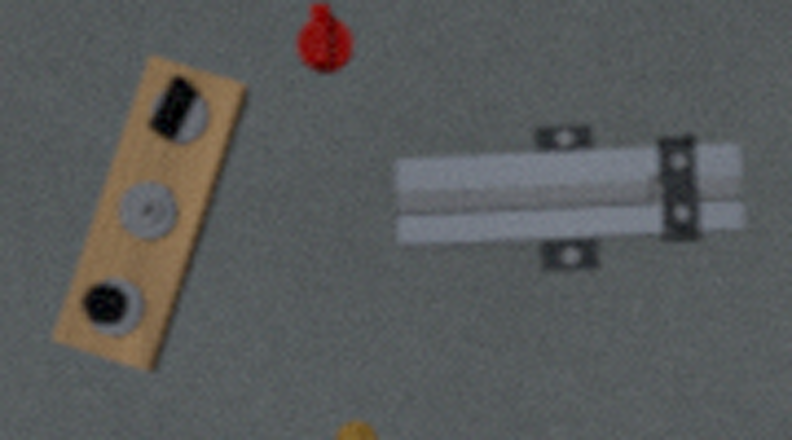

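View pics/s1.png

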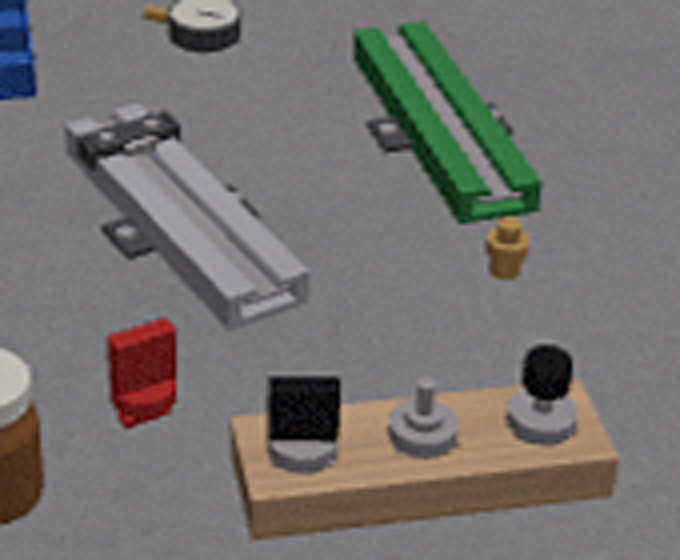

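```bash
cat >> h.py <<'E'
def tool():
    s=get_state(); q=s["orientation"]; return s, np.array(s["tcp_pos"]), R.from_quat(np.r_[q[1:],q[0]])
def down(psi):
    c,sn=np.cos(np.radians(psi)),np.sin(np.radians(psi))
    return R.from_matrix(np.array([[0,c,sn],[0,sn,-c],[-1,0,0]]))
def yaw(Rt):
    v=Rt.as_matrix()[:,1]; return np.degrees(np.arctan2(v[1],v[0]))
def delta(p,psi,p0=None,R0=None):
    s,pp,RR=tool()
    p0=pp if p0 is None else np.array(p0); R0=RR if R0 is None else R0
    return (R0.inv().apply(np.array(p)-p0)*1000).round(2), np.degrees((R0.inv()*down(psi)).as_rotvec()).round(2)
E
python3 - <<'E'
from h import *
s,p,Rt=tool(); print(p,yaw(Rt),np.degrees(s["joint_pos"]).round(1)); print(Rt.as_matrix().round(3))
w=cam("wrist"); M=cv2.Rodrigues(w["rvec"])[0]; C=-M.T@np.ravel(w["tvec"])
print("cam in tool",Rt.inv().apply(C-p), "cam axes in tool\n",(Rt.as_matrix().T@M.T).round(3))
for psi in (62,-118): print(psi,delta((.58,.15,.25),psi))
E
```

```text
[ 0.22954491 -0.52697705  0.23089125] -66.46487093104776 [-74.5  18.    2.6  74.7  -0.   82. ]
[[-0.     0.399 -0.917]
 [ 0.001 -0.917 -0.399]
 [-1.    -0.001 -0.   ]]
cam in tool [-0.1414799   0.00031286 -0.06590709] cam axes in tool
 [[ 0.001 -0.261  0.965]
 [ 1.     0.    -0.001]
 [ 0.     0.965  0.261]]
62 (array([ -18.67, -480.78, -591.65]), array([-1.2846e+02, -4.0000e-02,  1.0000e-02]))
-118 (array([ -18.67, -480.78, -591.65]), array([5.154e+01, 1.000e-02, 3.000e-02]))
```

>>> send_rows:
  plan:
    - [0,-20,-25,-5,0,0]
    - [0,-60,-75,-15,0,0]
    - [0,-105,-130,-25,0,0]
    - [0,-150,-185,-35,0,0]
    - [0,-195,-240,-45,0,0]
    - [0,-240,-295,-55,0,0]
    - [-5,-285,-350,-65,0,0]
    - [-5,-330,-405,-75,0,0]
    - [-10,-370,-455,-85,0,0]
    - [-10,-405,-500,-95,0,0]

```text
clock: 1.55
tcp_pos: [0.504, 0.0024, 0.2405]
orientation: [0.609, 0.36, 0.608, -0.36]
wrist_force: [0.3, -0.9, -0.3]
finger_gap: 0.0853
```

```bash
python3 - <<'E'
from h import *
s,p,Rt=tool(); print(p,yaw(Rt),s["clock"])
print(delta((.58,.165,.24),62))
E
```

```text
[0.50398361 0.00238371 0.24049872] 28.872213866078738 1.55
(array([   0.5 ,  145.09, -105.7 ]), array([-3.313e+01,  7.000e-02, -3.000e-02]))
```

>>> send_rows:
  plan:
    - [0,20,-14,-4,0,0]
    - [0,50,-36,-11,0,0]
    - [0,85,-62,-19,0,0]
    - [0,115,-84,-26,0,0]
    - [0,135,-98,-31,0,0]
    - [0,145,-106,-33,0,0]
    - [0,145,-106,-33,0,0]
    - [0,145,-106,-33,0,0]
    - [0,145,-106,-33,0,0]
    - [0,145,-106,-33,0,0]

```text
clock: 2.8
tcp_pos: [0.5798, 0.1621, 0.2403]
orientation: [0.685, 0.174, 0.685, -0.174]
wrist_force: [-0.1, -0.6, 0.3]
finger_gap: 0.0854
```

```bash
python3 - <<'E'
from h import *
s,p,Rt=tool(); print(p,yaw(Rt),s["clock"])
w=cam("wrist"); cv2.imwrite("pics/w2.png",w["frame"]); np.savez("w2.npz",**w)
E
```

```text
[0.57982331 0.16214116 0.24029305] 61.469584664513505 2.8
```

View pics/w2.png

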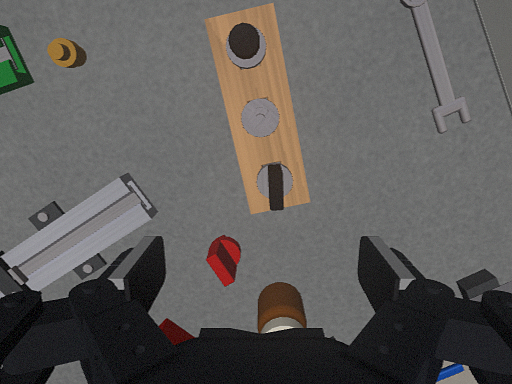

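```bash
python3 - <<'E'
from h import *
w=np.load("w2.npz"); f=w["frame"]
crop(f,235,150,315,220,9,"pics/w2c.png")
g=f.max(axis=2)
m=np.zeros(g.shape,np.uint8); m[155:216,250:305]=(g[155:216,250:305]<75)
n,l,st,ce=cv2.connectedComponentsWithStats(m); print(st[1:][:5],ce[1:][:5])
i=1+st[1:,4].argmax(); ys,xs=np.where(l==i)
r=cv2.minAreaRect(np.c_[xs,ys].astype(np.float32)); b=cv2.boxPoints(r); print(r,b)
print(onz(w,b,.08).round(4))
E
```

```text
[[268 164  16  47 637]
 [262 166   1   1   1]
 [284 166   3   2   3]] [[275.28728414 186.56985871]
 [262.         166.        ]
 [285.         166.33333333]]
((275.291259765625, 186.9031982421875), (46.15651321411133, 14.229140281677246), 88.31531524658203) [[267.5013  164.04408]
 [281.72427 163.62575]
 [283.0812  209.76231]
 [268.85825 210.18065]]
[[0.576  0.171  0.08  ]
 [0.5821 0.183  0.08  ]
 [0.6237 0.1628 0.08  ]
 [0.6174 0.1503 0.08  ]]
```

View pics/w2c.png

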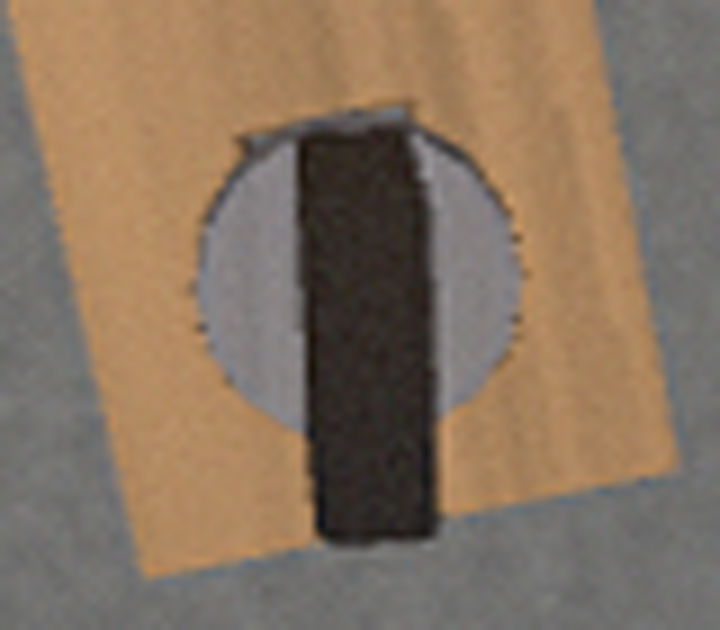

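```bash
python3 - <<'E'
from h import *
w=np.load("w2.npz"); f=w["frame"]
g=f.max(axis=2).astype(float)
# right edge subpixel, rows 173..206
pts=[];lp=[]
for v in range(174,206):
    row=g[v,262:300]; x=np.arange(262,300)
    m=275-262
    j=next(k for k in range(m,37) if row[k]>80); pts.append((x[j-1]+(80-row[j-1])/(row[j]-row[j-1]),v))
    j=next(k for k in range(m,0,-1) if row[k]>80); lp.append((x[j+1]-(80-row[j+1])/(row[j]-row[j+1]),v))
for P,z in ((np.array(pts),.08),(np.array(lp),.08)):
    vx,vy,x0,y0=cv2.fitLine(P.astype(np.float32),cv2.DIST_HUBER,0,.01,.01).ravel()
    e=np.array([[x0+vx/vy*(v-y0),v] for v in (173,208)]); W=onz(w,e,z); d=W[1]-W[0]
    print(e.round(1).tolist(),W.round(4).tolist(),np.degrees(np.arctan2(d[1],d[0])),np.linalg.norm(d))
    print((P[:,0]-(x0+vx/vy*(P[:,1]-y0))).round(1))
# collar ellipse: grey on collar z .042
hsv=cv2.cvtColor(f,cv2.COLOR_BGR2HSV)
# wooden block outline angle
m=((hsv[...,1]>70)&(hsv[...,0]<25)&(hsv[...,2]>90)).astype(np.uint8); m[:, :190]=0; m[220:]=0;m[:,320:]=0
c=max(cv2.findContours(m,cv2.RETR_EXTERNAL,cv2.CHAIN_APPROX_NONE)[0],key=cv2.contourArea); b=cv2.boxPoints(cv2.minAreaRect(cv2.convexHull(c)))
print(b, onz(w,b,.03).round(4))
print("tray centre est", )
E
```

```text
[[282.3, 173.0], [282.8, 208.0]] [[0.5905, 0.1793, 0.08], [0.622, 0.1634, 0.08]] -26.683043889859807 0.03531116911776983
[-0.  -0.1 -0.1 -0.1 -0.2 -0.1 -0.1  0.2  0.2  0.1  0.2  0.1  0.   0.1
  0.1  0.  -0.   0.4  0.4  0.3  0.2  0.2  0.1 -0.2 -0.2 -0.  -0.1 -0.1
 -0.   0.  -0.1 -0. ]
[[267.6, 173.0], [269.4, 208.0]] [[0.5837, 0.1669, 0.08], [0.6157, 0.1518, 0.08]] -25.254517638006398 0.03535021854498483
[-0.   0.1  0.2 -0.  -0.  -0.1 -0.2 -0.2  0.2  0.2  0.1  0.   0.   0.2
  0.2  0.1  0.  -0.  -0.1 -0.1 -0.1 -0.2 -0.2 -0.3 -0.3  0.1  0.  -0.1
 -0.1  0.3  0.3  0.2]
[[203.78082    18.050575 ]
 [272.79767     2.1236038]
 [318.37073   199.60675  ]
 [249.35388   215.53372  ]] [[0.4256 0.1813 0.03  ]
 [0.4457 0.248  0.03  ]
 [0.649  0.1987 0.03  ]
 [0.6282 0.1202 0.03  ]]
tray centre est
```

```bash
python3 - <<'E'
from h import *
w=np.load("w2.npz"); f=w["frame"]
print("collar", onz(w,[(275+(-.2),180.2)],.042))
# collar ext: left x=(195..)/9, right 522/9 at row 150+275/9
print(onz(w,[(235+195/9,150+275/9),(235+522/9,150+275/9)],.042))
t=cam("top"); print("jar",onz(t,[(227,109)],.085))
s,p,Rt=tool(); print(p,yaw(Rt))
print(delta((.6023,.1657,.14),63.3)); print(delta((.6023,.1657,.046),63.3))
E
```

```text
collar [[0.60226627 0.16668921 0.042     ]]
[[0.59321875 0.14923073 0.042     ]
 [0.61205019 0.18384042 0.042     ]]
jar [[0.76672085 0.0857545  0.085     ]]
[0.57989123 0.16238441 0.24023798] 61.492970222969355
(array([100.24,  13.6 ,  18.08]), array([-1.81,  0.01, -0.  ]))
(array([194.24,  13.6 ,  18.06]), array([-1.81,  0.01, -0.  ]))
```

Both estimates of the foot axis agree, at about (0.602, 0.166), with the bar at −26.7°. The crop shows the black bar standing on a 40 mm collar, so this is the foot. I'll descend now.

>>> send_rows:
  plan:
    - [12,3,4,0,0,0]
    - [35,7,9,-1,0,0]
    - [65,12,15,-2,0,0]
    - [95,14,18,-2,0,0]
    - [125,14,18,-2,0,0]
    - [150,14,18,-2,0,0]
    - [172,14,18,-2,0,0]
    - [187,14,18,-2,0,0]
    - [194,14,18,-2,0,0]
    - [194,14,18,-2,0,0]

```text
clock: 4.15
tcp_pos: [0.6024, 0.1665, 0.0458]
orientation: [0.688, 0.162, 0.688, -0.162]
wrist_force: [-0.1, -0.3, 0.2]
finger_gap: 0.0856
```

```bash
python3 - <<'E'
from h import *
s,p,Rt=tool(); print(p,yaw(Rt),s["clock"],s["wrist_force"])
print(delta((.6023,.166,.046),63.3))
w=cam("wrist"); cv2.imwrite("pics/w3.png",w["frame"])
E
```

```text
[0.60235503 0.16649433 0.04575564] 63.53479438005824 4.15 [-0.09417994 -0.327947    0.1748901 ]
(array([-0.24, -0.47,  0.17]), array([ 0.23, -0.02,  0.02]))
```

View pics/w3.png

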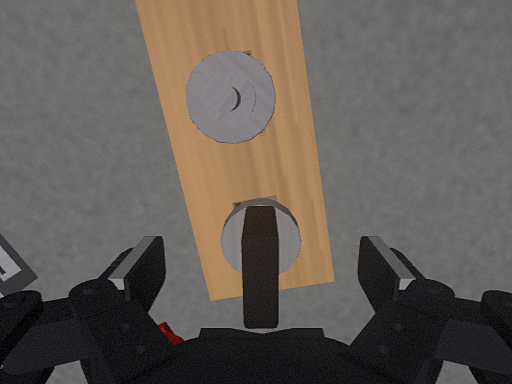

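Picture: the bar stands centred between the jaws, at (261,265). I'll close the gripper.

>>> send_rows:
  plan:
    - [0,0,0,0,0,0]
    - [0,0,0,0,0,0]
    - [0,0,0,0,0,0]
    - [0,0,0,0,0,0]
    - [0,0,0,0,0,0]
    - [0,0,0,0,0,0]
    - [0,0,0,0,0,0]
    - [0,0,0,0,0,0]
    - [0,0,0,0,0,0]
    - [0,0,0,0,0,0]
  claw: 5
  newtons: 70

```text
clock: 5.45
tcp_pos: [0.6026, 0.1665, 0.0463]
orientation: [0.689, 0.162, 0.688, -0.162]
wrist_force: [-0.5, -0.7, 4.9]
finger_gap: 0.0134
```

>>> send_rows:
  plan:
    - [-5,0,0,0,0,0]
    - [-18,0,0,0,0,0]
    - [-36,0,0,0,0,0]
    - [-58,0,0,0,0,0]
    - [-80,0,0,0,0,0]
    - [-100,0,0,0,0,0]
    - [-115,0,0,0,0,0]
    - [-125,0,0,0,0,0]
    - [-130,0,0,0,0,0]
    - [-130,0,0,0,0,0]

```text
clock: 6.7
tcp_pos: [0.6024, 0.1665, 0.1759]
orientation: [0.688, 0.162, 0.688, -0.162]
wrist_force: [0.7, -0.5, -2.8]
finger_gap: 0.013
```

```bash
python3 - <<'E'
from h import *
s,p,Rt=tool(); print(p,yaw(Rt),s["clock"],s["wrist_force"])
t=cam("top"); np.savez("top1.npz",**t); f=t["frame"]
crop(f,235,160,345,210,7,"pics/t3.png")
w=cam("wrist"); cv2.imwrite("pics/w4.png",w["frame"]); np.savez("w4.npz",**w)
E
```

```text
[0.60239231 0.16652852 0.17591679] 63.534993870198136 6.7 [ 0.72669623 -0.477586   -2.83610122]
```

View pics/t3.png

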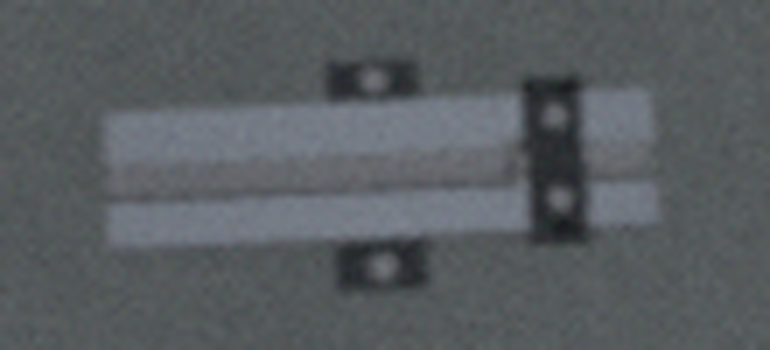

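View pics/w4.png

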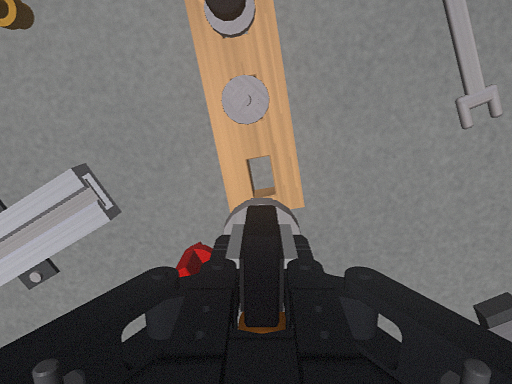

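```bash
python3 - <<'E'
from h import *
w=np.load("w4.npz"); f=w["frame"]
crop(f,200,180,320,280,6,"pics/w4c.png")
s,p,Rt=tool()
for v in (196,198,200): print(v,(Rt.inv().apply(onz(w,[(261,v)],p[2]-.0043)[0]-p)*1000).round(1))
E
```

```text
196 [  4.3  -0.1 -22.1]
198 [  4.3  -0.1 -21.1]
200 [  4.3  -0.1 -20.1]
```

View pics/w4c.png

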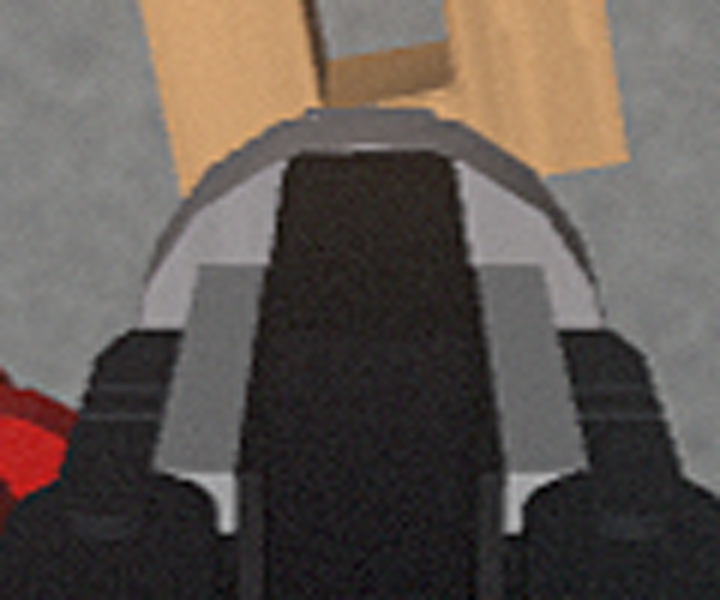

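```bash
python3 - <<'E'
from h import *
w=np.load("w4.npz"); f=w["frame"]
s,p,Rt=tool()
f2=lambda u,v,dz:(Rt.inv().apply(onz(w,[(u,v)],p[2]+dz)[0]-p)*1000).round(1)
print("coll bottom",f2(261,197.8,-.0163),"top",f2(261,205,-.0043))
# scene view
sc=cam("scene"); q=proj(sc,[p]); print(q); u,v=q[0].astype(int)
crop(sc["frame"],u-50,v-50,u+50,v+50,6,"pics/s4.png"); np.savez("s4.npz",**sc)
print(proj(sc,[p+[0,0,-.0308]]), proj(sc,[p+[0,0,-.0043]]))
M=cv2.Rodrigues(w["rvec"])[0]; print(Rt.inv().apply(-M.T@np.ravel(w["tvec"])-p))
E
```

```text
coll bottom [ 16.3  -0.1 -17.6] top [  4.3  -0.1 -17.6]
[[278.40989281 199.13534773]]
[[278.00698096 211.01415336]] [[278.35275574 200.81988532]]
[-1.41693060e-01 -1.25618402e-04 -6.54984879e-02]
```

View pics/s4.png

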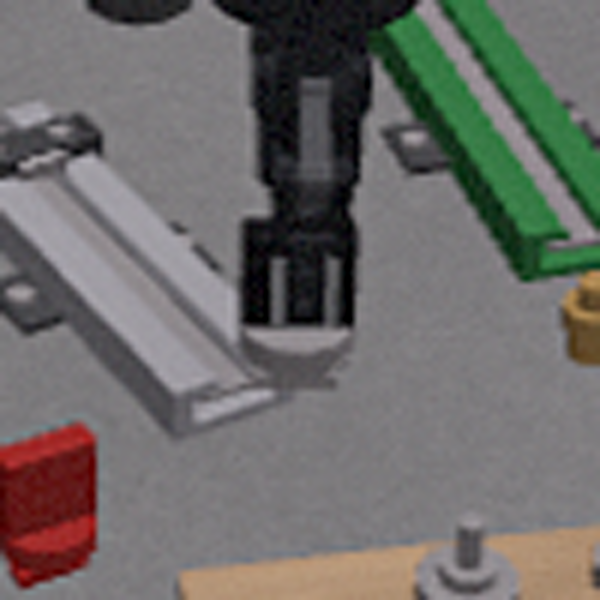

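```bash
python3 - <<'E'
from h import *
print(delta((.556,-.095,.17),3))
E
```

```text
(array([   5.36, -254.57,   75.35]), array([ 6.054e+01, -3.000e-02,  8.000e-02]))
```

>>> send_rows:
  plan:
    - [0,-15,5,4,0,0]
    - [0,-45,13,11,0,0]
    - [0,-85,25,20,0,0]
    - [0,-125,37,30,0,0]
    - [0,-165,49,40,0,0]
    - [0,-200,59,48,0,0]
    - [0,-230,68,55,0,0]
    - [0,-248,74,59,0,0]
    - [0,-254,75,60.5,0,0]
    - [0,-254,75,60.5,0,0]

```text
clock: 8.1
tcp_pos: [0.5563, -0.0939, 0.1759]
orientation: [0.513, 0.486, 0.513, -0.486]
wrist_force: [0.5, 0.3, -2.9]
finger_gap: 0.0131
```

```bash
python3 - <<'E'
from h import *
s,p,Rt=tool(); print(p,yaw(Rt),s["clock"],s["wrist_force"])
w=cam("wrist"); cv2.imwrite("pics/w5.png",w["frame"]); np.savez("w5.npz",**w)
s,p,Rt=tool(); print(p,yaw(Rt),s["clock"],s["wrist_force"])
E
```

```text
[ 0.55631642 -0.09389746  0.17590907] 3.0812552201175554 8.1 [ 0.53931287  0.29148723 -2.94688922]
[ 0.55642296 -0.09353857  0.17597454] 3.122905611172951 8.15 [ 0.0539599   0.0730171  -3.09935171]
```

View pics/w5.png

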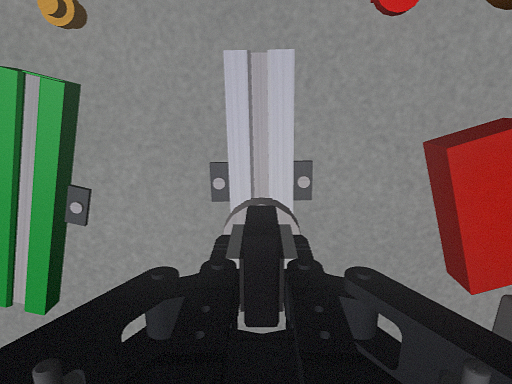

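```bash
python3 - <<'E'
from h import *
w=np.load("w5.npz"); f=w["frame"]
crop(f,205,40,315,210,4,"pics/w5c.png")
g=f.mean(axis=2)
for v in (65,100,140,180):
    r=g[v-3:v+4,218:302].mean(0).round().astype(int); print(v,r.tolist())
E
```

```text
65 [127, 126, 127, 126, 124, 136, 170, 174, 171, 173, 173, 174, 173, 176, 177, 176, 174, 170, 171, 172, 175, 177, 175, 174, 176, 178, 175, 173, 168, 142, 104, 109, 113, 137, 158, 149, 152, 152, 149, 150, 152, 152, 147, 150, 154, 153, 154, 155, 155, 164, 171, 171, 174, 172, 173, 172, 172, 174, 172, 174, 178, 177, 175, 174, 172, 171, 173, 175, 176, 176, 175, 176, 178, 175, 171, 169, 150, 124, 130, 131, 133, 130, 130, 128]
100 [135, 134, 133, 130, 128, 129, 131, 153, 182, 174, 176, 175, 175, 173, 175, 182, 179, 181, 175, 171, 176, 178, 178, 179, 178, 180, 179, 177, 175, 171, 138, 108, 111, 120, 151, 158, 152, 153, 150, 151, 153, 159, 150, 152, 154, 157, 153, 155, 155, 160, 176, 174, 177, 177, 176, 174, 176, 176, 175, 173, 177, 178, 181, 180, 175, 171, 176, 178, 180, 178, 177, 180, 180, 174, 176, 168, 134, 128, 131, 131, 131, 132, 132, 132]
140 [128, 127, 128, 130, 130, 128, 129, 127, 130, 161, 183, 177, 178, 181, 175, 175, 179, 181, 181, 181, 177, 174, 178, 179, 180, 181, 182, 183, 179, 179, 177, 148, 110, 113, 123, 150, 160, 156, 154, 152, 152, 157, 159, 156, 155, 157, 157, 157, 159, 159, 169, 177, 181, 182, 179, 176, 178, 180, 177, 174, 177, 181, 182, 182, 177, 173, 177, 178, 179, 179, 181, 182, 180, 178, 180, 169, 124, 132, 132, 133, 133, 134, 130, 130]
180 [148, 147, 142, 141, 135, 126, 109, 80, 83, 79, 102, 159, 183, 177, 179, 180, 179, 176, 184, 182, 184, 182, 176, 179, 178, 177, 179, 181, 183, 182, 182, 180, 154, 108, 114, 125, 153, 158, 157, 154, 151, 151, 158, 159, 157, 157, 158, 156, 160, 155, 160, 182, 181, 184, 180, 177, 176, 179, 180, 178, 180, 183, 184, 184, 180, 176, 180, 176, 177, 179, 181, 182, 182, 182, 179, 141, 74, 80, 81, 97, 135, 148, 154, 157]
```

View pics/w5c.png

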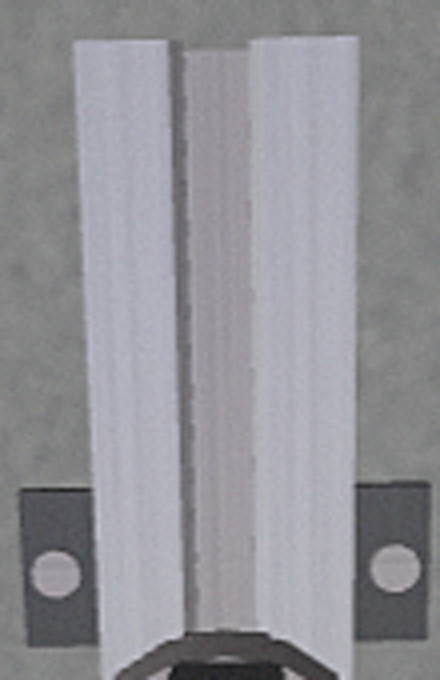

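```bash
cat > rail.py <<'E'
from h import *
def rail_line(w,rows,lo,hi,z=.026):
    g=cv2.GaussianBlur(w["frame"].mean(axis=2).astype(np.float32),(1,5),0)
    L=[];Rr=[]
    for v in rows:
        r=g[v,lo:hi]; th=153
        idx=np.where(r>th)[0]; 
        a,b=idx[0],idx[-1]
        L.append((lo+a-1+(th-r[a-1])/(r[a]-r[a-1]),v)); Rr.append((lo+b+(r[b]-th)/(r[b]-r[b+1]),v))
    out=[]
    for P in (L,Rr):
        W=onz(w,P,z); vx,vy,x0,y0=cv2.fitLine(W[:,:2].astype(np.float32),cv2.DIST_HUBER,0,1e-4,1e-4).ravel()
        res=((W[:,0]-x0)*vy-(W[:,1]-y0)*vx); out.append((vx,vy,x0,y0,res.std()))
    return out
E
python3 - <<'E'
from rail import *
w=np.load("w5.npz"); o=rail_line(w,range(56,150),212,310)
def xat(l,y): return l[2]+l[0]/l[1]*(y-l[3])
s,p,Rt=tool()
for l in o: print(np.array(l).round(4), "ang",np.degrees(np.arctan2(*( (l[1],l[0]) if l[1]>0 else (-l[1],-l[0])))))
for y in (0,-.05,-.095,-.105): print(y,xat(o[0],y),xat(o[1],y),(xat(o[0],y)+xat(o[1],y))/2)
# top cam
t=np.load("top1.npz"); f=t["frame"].mean(axis=2)
for z in (.026,):
  for uv in [(235+105/7,160+115/7),(235+110/7,160+247/7),(235+653/7,160+90/7),(235+658/7,160+223/7)]: print("top corner",onz(t,[uv],z)[0].round(4))
  print("stop corners", onz(t,[(235+523/7,160+78/7),(235+580/7,160+78/7),(235+535/7,160+242/7),(235+587/7,160+240/7)],.036).round(4))
# rail end
for v,u in ((50.5,258),(50,232),(49.5,285)): print("end",onz(w,[(u,v)],.026).round(4))
print(p,yaw(Rt))
E
```

```text
[ 6.870e-02 -9.976e-01  5.219e-01 -4.160e-02  1.000e-04] ang 93.94059
[ 7.300e-02 -9.973e-01  5.816e-01 -3.840e-02  1.000e-04] ang 94.189186
0 0.51903313 0.5788333 0.5489332
-0.05 0.5224774 0.58249557 0.5524865
-0.095 0.5255772 0.58579165 0.55568445
-0.105 0.52626604 0.5865241 0.55639505
top corner [0.5748 0.014  0.026 ]
top corner [0.5168 0.0102 0.026 ]
top corner [ 0.5917 -0.2255  0.026 ]
top corner [ 0.5333 -0.2282  0.026 ]
stop corners [[ 0.5941 -0.1675  0.036 ]
 [ 0.5947 -0.1922  0.036 ]
 [ 0.5227 -0.1736  0.036 ]
 [ 0.5241 -0.196   0.036 ]]
end [[0.5478 0.0122 0.026 ]]
end [[0.5259 0.0114 0.026 ]]
end [[0.5703 0.0142 0.026 ]]
[ 0.55642296 -0.09353857  0.17597454] 3.122905611172951
```

```bash
python3 - <<'E'
from h import *
print(delta((.5563,-.1035,.066),4.05))
E
```

```text
(array([109.97,  -0.65,   9.99]), array([-0.93, -0.03,  0.01]))
```

>>> send_rows:
  plan:
    - [8,0,2,0,0,0]
    - [22,0,5,-0.5,0,0]
    - [40,-0.6,8,-1,0,0]
    - [58,-0.6,10,-1,0,0]
    - [75,-0.6,10,-1,0,0]
    - [89,-0.6,10,-1,0,0]
    - [100,-0.6,10,-1,0,0]
    - [107,-0.6,10,-1,0,0]
    - [110,-0.6,10,-1,0,0]
    - [110,-0.6,10,-1,0,0]

```text
clock: 9.4
tcp_pos: [0.5565, -0.1043, 0.0662]
orientation: [0.517, 0.482, 0.517, -0.482]
wrist_force: [-0.2, -0.0, -3.0]
finger_gap: 0.0136
```

```bash
python3 - <<'E'
from rail import *
s,p,Rt=tool(); print(p,yaw(Rt),s["clock"],s["wrist_force"])
w=cam("wrist"); cv2.imwrite("pics/w6.png",w["frame"]); np.savez("w6.npz",**w)
sc=cam("scene"); crop(sc["frame"],205,150,285,230,7,"pics/s6.png")
E
```

```text
[ 0.55646191 -0.10431365  0.0661996 ] 4.041232397482208 9.4 [-0.24608129 -0.0045293  -3.01370646]
```

View pics/w6.png

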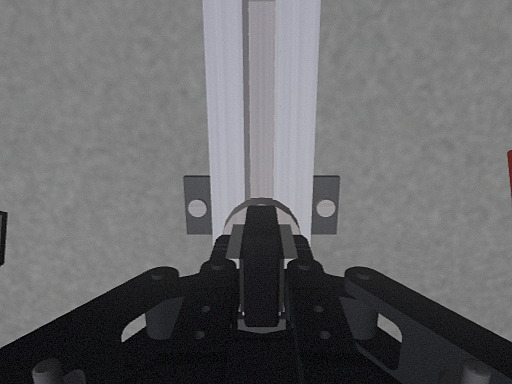

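View pics/s6.png

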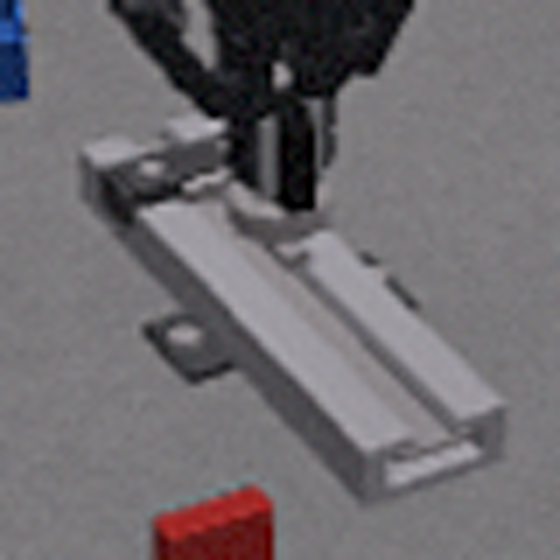

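```bash
python3 - <<'E'
from rail import *
w=np.load("w6.npz"); s,p,Rt=tool()
o=rail_line(w,range(10,160),195,330)
for l in o: print("ang",np.degrees(np.arctan2(-l[1],-l[0])),l[4])
c=[np.array([[l[2],l[3],.026]]) for l in o]
# centre line in tool frame: lateral (tool y) at tool z=0
for l in o:
    q=Rt.inv().apply(np.array([l[2],l[3],.026])-p); d=Rt.inv().apply([l[0],l[1],0])
    print("tool y at z=0,-60:",[((q+d*((zz-q[2])/d[2]))[1]*1000).round(2) for zz in (0,-.06)])
E
```

```text
ang 93.99648 3.716901721657463e-05
ang 94.11973 4.956300241217736e-05
tool y at z=0,-60: [np.float64(-30.16), np.float64(-30.12)]
tool y at z=0,-60: [np.float64(29.58), np.float64(29.49)]
```

>>> send_rows:
  plan:
    - [1,-0.3,0,0,0,0]
    - [3,-0.3,0,0,0,0]
    - [5,-0.3,0,0,0,0]
    - [7,-0.3,0,0,0,0]
    - [9,-0.3,0,0,0,0]
    - [11,-0.3,0,0,0,0]
    - [13,-0.3,0,0,0,0]
    - [15,-0.3,0,0,0,0]
    - [17,-0.3,0,0,0,0]
    - [18,-0.3,0,0,0,0]

```text
clock: 10.75
tcp_pos: [0.5559, -0.1043, 0.0479]
orientation: [0.517, 0.482, 0.517, -0.482]
wrist_force: [-0.3, 0.2, -2.5]
finger_gap: 0.0127
```

```bash
python3 - <<'E'
from rail import *
s,p,Rt=tool(); print(p,yaw(Rt),s["clock"],s["wrist_force"],s["ft_torque"])
w=cam("wrist"); cv2.imwrite("pics/w7.png",w["frame"]); np.savez("w7.npz",**w)
sc=cam("scene"); crop(sc["frame"],205,150,285,230,7,"pics/s7.png")
E
```

```text
[ 0.55594119 -0.1043135   0.04790336] 4.036444450472277 10.75 [-0.31462174  0.20809219 -2.53593168] [ 0.01028193 -0.02103234  0.02146285]
```

View pics/s7.png

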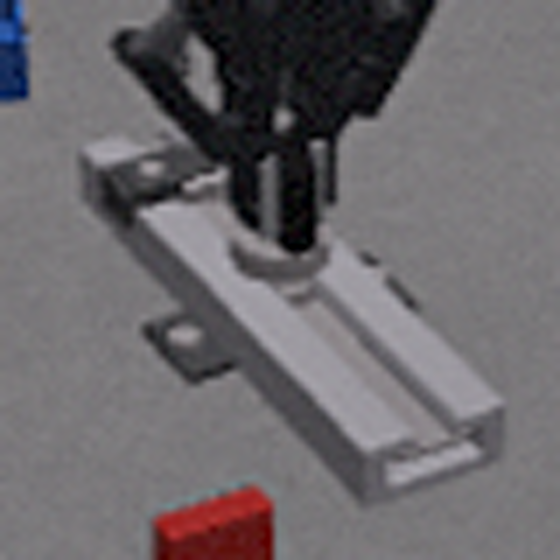

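View pics/w7.png

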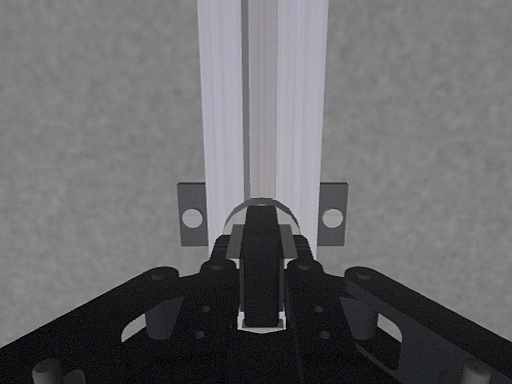

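```bash
python3 - <<'E'
from h import *
t=np.load("top1.npz"); s=np.load("s4.npz")
crop(t["frame"],295,165,330,200,16,"pics/t8.png"); crop(s["frame"],215,160,255,190,16,"pics/s8.png")
E
```

```text
(no output)
```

View pics/t8.png

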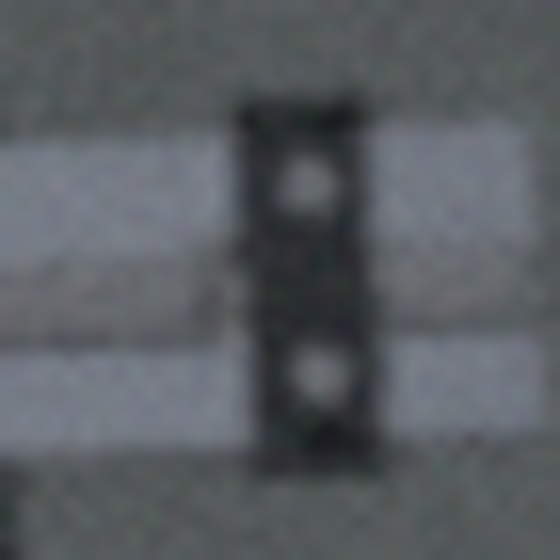

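View pics/s8.png

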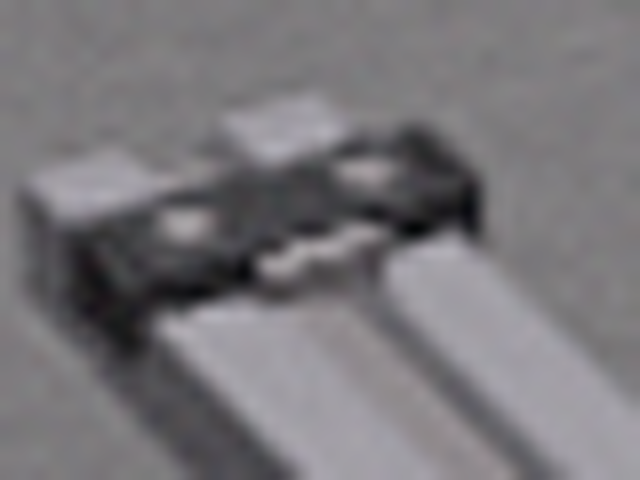

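```bash
python3 - <<'E'
from h import *
t=np.load("top1.npz")
for u,z in ((310.6,.036),(295+223/16,.031),(295+200/16,.026)): print(onz(t,[(u,183)],z)[0].round(4))
E
```

```text
[ 0.5578 -0.1706  0.036 ]
[ 0.5583 -0.1662  0.031 ]
[ 0.5589 -0.1624  0.026 ]
```

>>> send_rows:
  plan:
    - [0,0,2,0,0,0]
    - [0,0,6,0,0,0]
    - [0,0,10,0,0,0]
    - [0,0,14,0,0,0]
    - [0,0,18,0,0,0]
    - [0,0,22,0,0,0]
    - [0,0,25,0,0,0]
    - [0,0,28,0,0,0]
    - [0,0,30,0,0,0]
    - [0,0,31,0,0,0]

```text
clock: 12.1
tcp_pos: [0.5582, -0.1353, 0.0481]
orientation: [0.517, 0.482, 0.517, -0.482]
wrist_force: [0.3, 0.3, -2.0]
finger_gap: 0.0131
```

```bash
python3 - <<'E'
from rail import *
s,p,Rt=tool(); print(p,yaw(Rt),s["clock"],s["wrist_force"],s["ft_torque"])
sc=cam("scene"); crop(sc["frame"],210,155,260,195,14,"pics/s9.png")
t=cam("top"); crop(t["frame"],270,160,330,205,12,"pics/t9.png")
E
```

```text
[ 0.55820155 -0.13532095  0.04806568] 4.035092827565158 12.1 [ 0.27187687  0.3022865  -1.98045531] [-0.01810878 -0.00618122 -0.02800932]
```

View pics/s9.png

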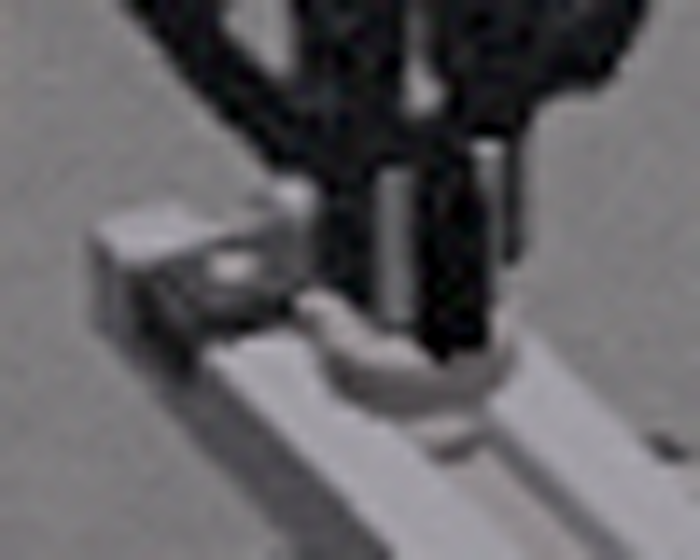

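View pics/t9.png

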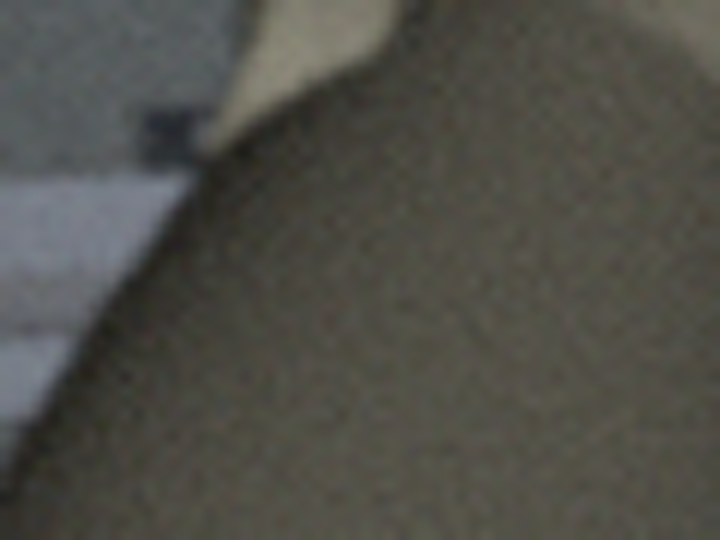

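>>> send_rows:
  plan:
    - [0,0,0.2,0,0,0]
    - [0,0,0.5,0,0,0]
    - [0,0,0.7,0,0,0]
    - [0,0,0.9,0,0,0]
    - [0,0,1.2,0,0,0]
    - [0,0,1.4,0,0,0]
    - [0,0,1.6,0,0,0]
    - [0,0,1.8,0,0,0]
    - [0,0,2,0,0,0]
    - [0,0,2,0,0,0]

```text
clock: 13.45
tcp_pos: [0.5583, -0.1373, 0.0481]
orientation: [0.517, 0.482, 0.517, -0.482]
wrist_force: [-0.3, 0.3, -2.8]
finger_gap: 0.013
```

>>> send_rows:
  plan:
    - [0,0,0.2,0,0,0]
    - [0,0,0.4,0,0,0]
    - [0,0,0.6,0,0,0]
    - [0,0,0.7,0,0,0]
    - [0,0,0.9,0,0,0]
    - [0,0,1.0,0,0,0]
    - [0,0,1.2,0,0,0]
    - [0,0,1.4,0,0,0]
    - [0,0,1.5,0,0,0]
    - [0,0,1.5,0,0,0]

```text
clock: 14.7
tcp_pos: [0.5585, -0.1387, 0.0481]
orientation: [0.517, 0.482, 0.517, -0.482]
wrist_force: [0.3, -0.6, -3.0]
finger_gap: 0.0131
```

>>> send_rows:
  plan:
    - [0,0,0.2,0,0,0]
    - [0,0,0.3,0,0,0]
    - [0,0,0.5,0,0,0]
    - [0,0,0.6,0,0,0]
    - [0,0,0.7,0,0,0]
    - [0,0,0.9,0,0,0]
    - [0,0,1.0,0,0,0]
    - [0,0,1.1,0,0,0]
    - [0,0,1.2,0,0,0]
    - [0,0,1.2,0,0,0]

```text
clock: 15.95
tcp_pos: [0.5585, -0.1399, 0.0481]
orientation: [0.517, 0.482, 0.517, -0.482]
wrist_force: [-0.4, -0.4, -2.3]
finger_gap: 0.0132
```

>>> send_rows:
  plan:
    - [0,0,0.2,0,0,0]
    - [0,0,0.3,0,0,0]
    - [0,0,0.5,0,0,0]
    - [0,0,0.6,0,0,0]
    - [0,0,0.7,0,0,0]
    - [0,0,0.9,0,0,0]
    - [0,0,1.0,0,0,0]
    - [0,0,1.1,0,0,0]
    - [0,0,1.2,0,0,0]
    - [0,0,1.2,0,0,0]

```text
clock: 17.2
tcp_pos: [0.5586, -0.1407, 0.048]
orientation: [0.517, 0.482, 0.518, -0.482]
wrist_force: [-0.1, 3.4, -0.9]
finger_gap: 0.0129
```

>>> send_rows:
  plan:
    - [0,0,0.1,0,0,0]
    - [0,0,0.2,0,0,0]
    - [0,0,0.3,0,0,0]
    - [0,0,0.4,0,0,0]
    - [0,0,0.5,0,0,0]
    - [0,0,0.6,0,0,0]
    - [0,0,0.6,0,0,0]
    - [0,0,0.6,0,0,0]
    - [0,0,0.6,0,0,0]
    - [0,0,0.6,0,0,0]

```text
clock: 18.45
tcp_pos: [0.5586, -0.1409, 0.0481]
orientation: [0.517, 0.482, 0.518, -0.482]
wrist_force: [0.0, 5.5, -0.5]
finger_gap: 0.0127
```

```bash
python3 - <<'E'
from rail import *
s,p,Rt=tool(); print(p,yaw(Rt),Rt.as_matrix()[:,0],s["clock"],s["wrist_force"],s["ft_torque"])
E
```

```text
[ 0.55855701 -0.14090311  0.04808851] 4.065953147708557 [ 3.34796752e-07  1.46641657e-03 -9.99998925e-01] 18.45 [ 0.02334169  5.45492718 -0.45175553] [ 1.37485574 -0.00244267  0.01080511]
```

>>> send_rows:
  plan:
    - [0,0,0.2,0,0,0]
    - [0,0,0.4,0,0,0]
    - [0,0,0.6,0,0,0]
    - [0,0,0.8,0,0,0]
    - [0,0,1,0,0,0]
    - [0,0,1,0,0,0]
    - [0,0,1,0,0,0]
    - [0,0,1,0,0,0]
    - [0,0,1,0,0,0]
    - [0,0,1,0,0,0]

```text
clock: 19.7
tcp_pos: [0.5586, -0.141, 0.0481]
orientation: [0.517, 0.483, 0.518, -0.481]
wrist_force: [-0.2, 8.9, -0.0]
finger_gap: 0.0126
```

```bash
python3 - <<'E'
from rail import *
s,p,Rt=tool(); print(p,yaw(Rt),Rt.as_matrix()[:,0],s["clock"],s["wrist_force"],s["ft_torque"])
E
```

```text
[ 0.55855761 -0.14101411  0.04810363] 4.099874025649978 [ 2.39415199e-06  3.08809008e-03 -9.99995232e-01] 19.7 [-0.16987189  8.90276715 -0.02110179] [ 1.85020347 -0.05002143  0.01899844]
```

>>> send_rows:
  plan:
    - [0.5,0,0,0,0,0]
    - [1,0,0,0,0,0]
    - [1.6,0,0,0,0,0]
    - [2.2,0,0,0,0,0]
    - [2.8,0,0,0,0,0]
    - [3.4,0,0,0,0,0]
    - [4,0,0,0,0,0]
    - [4.5,0,0,0,0,0]
    - [4.8,0,0,0,0,0]
    - [4.8,0,0,0,0,0]

```text
clock: 20.95
tcp_pos: [0.5586, -0.1409, 0.0446]
orientation: [0.517, 0.483, 0.518, -0.481]
wrist_force: [-3.4, 10.6, 11.0]
finger_gap: 0.0131
```

```bash
python3 - <<'E'
from rail import *
s,p,Rt=tool(); print(p,yaw(Rt),Rt.as_matrix()[:,0],s["clock"],s["wrist_force"],s["ft_torque"])
sc=cam("scene"); crop(sc["frame"],210,155,260,195,14,"pics/s10.png")
E
```

```text
[ 0.55862871 -0.14090893  0.04462505] 4.111232337112179 [ 6.83685159e-04  2.78258303e-03 -9.99995895e-01] 20.95 [-3.44865376 10.59230266 11.03402757] [2.09456288 0.61052828 0.02316098]
```

View pics/s10.png

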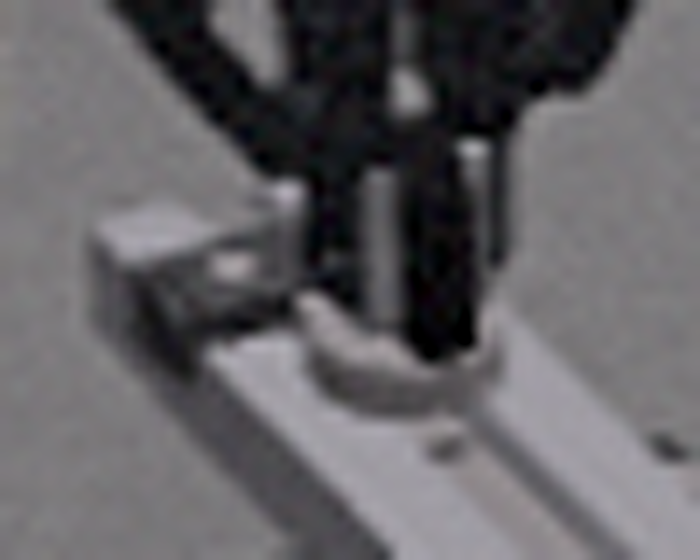

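>>> send_rows:
  plan:
    - [0.2,-0.2,-0.1,0,0,0]
    - [0.4,-0.4,-0.2,0,0,0]
    - [0.6,-0.5,-0.2,0,0,0]
    - [0.8,-0.5,-0.2,0,0,0]
    - [1,-0.5,-0.2,0,0,0]
    - [1.2,-0.5,-0.2,0,0,0]
    - [1.4,-0.5,-0.2,0,0,0]
    - [1.5,-0.5,-0.2,0,0,0]
    - [1.5,-0.5,-0.2,0,0,0]
    - [1.5,-0.5,-0.2,0,0,0]

```text
clock: 22.25
tcp_pos: [0.5586, -0.1409, 0.0436]
orientation: [0.517, 0.483, 0.518, -0.481]
wrist_force: [-2.5, 10.9, 13.0]
finger_gap: 0.0131
```

```bash
python3 - <<'E'
from rail import *
s,p,Rt=tool(); print(p,yaw(Rt),Rt.as_matrix()[:,0],s["clock"],s["wrist_force"],s["ft_torque"])
E
```

```text
[ 0.55855028 -0.14085333  0.04364949] 4.116026076283468 [ 0.00166889  0.0024733  -0.99999555] 22.25 [-2.51122601 10.91820126 13.01984977] [ 2.07490807  0.67867653 -0.00358323]
```

>>> send_rows:
  plan:
    - [0,-0.1,0,-3,0,0]
    - [0,-0.2,0,-8,0,0]
    - [0,-0.3,0,-13,0,0]
    - [0,-0.5,0.1,-18,0,0]
    - [0,-0.6,0.1,-23,0,0]
    - [0,-0.7,0.2,-28,0,0]
    - [0,-0.8,0.2,-33,0,0]
    - [0,-0.9,0.3,-38,0,0]
    - [0,-1,0.4,-42,0,0]
    - [0,-1,0.4,-45,0,0]

```text
clock: 23.5
tcp_pos: [0.5557, -0.1415, 0.0424]
orientation: [0.662, 0.247, 0.664, -0.246]
wrist_force: [-4.8, 8.6, 7.8]
finger_gap: 0.0133
```

```bash
python3 - <<'E'
from rail import *
s,p,Rt=tool(); print(p,yaw(Rt),Rt.as_matrix()[:,0],s["clock"],s["wrist_force"],s["ft_torque"],s["finger_gap"])
w=cam("wrist"); cv2.imwrite("pics/w11.png",w["frame"]); 
sc=cam("scene"); crop(sc["frame"],210,155,260,195,14,"pics/s11.png")
E
```

```text
[ 0.5557149  -0.14150526  0.04243059] 49.15994622656494 [-0.0021926   0.00237495 -0.99999478] 23.5 [-4.81584078  8.60143043  7.84628864] [ 1.72903049  1.1165601  -0.20088484] 0.013250354870741946
```

View pics/w11.png

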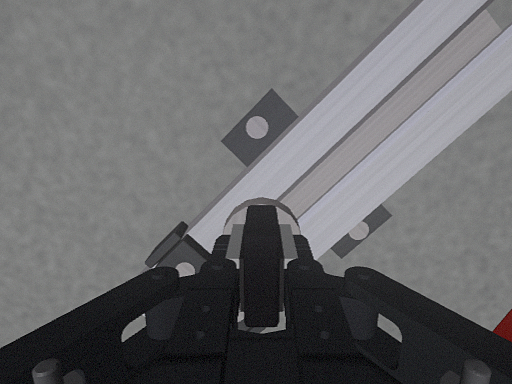

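View pics/s11.png

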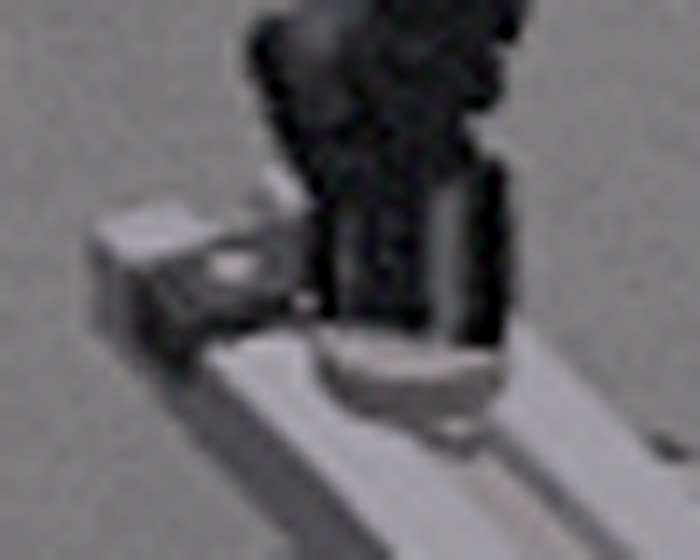

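>>> send_rows:
  plan:
    - [-0.3,0.2,0.4,-3,0,0]
    - [-0.5,0.3,0.8,-8,0,0]
    - [-0.5,0.3,1.0,-13,0,0]
    - [-0.5,0.3,1.1,-18,0,0]
    - [-0.5,0.3,1.2,-23,0,0]
    - [-0.5,0.3,1.3,-28,0,0]
    - [-0.5,0.2,1.4,-33,0,0]
    - [-0.5,0.2,1.5,-38,0,0]
    - [-0.5,0.1,1.5,-42,0,0]
    - [-0.5,0.1,1.5,-45,0,0]

```text
clock: 24.85
tcp_pos: [0.5557, -0.1427, 0.0425]
orientation: [0.705, -0.025, 0.708, 0.026]
wrist_force: [-7.8, 7.1, 6.9]
finger_gap: 0.0129
```

```bash
python3 - <<'E'
from rail import *
s,p,Rt=tool(); print(p,yaw(Rt),Rt.as_matrix()[:,0],s["clock"],s["wrist_force"],s["ft_torque"],s["finger_gap"])
w=cam("wrist"); cv2.imwrite("pics/w12.png",w["frame"]); np.savez("w12.npz",**w)
sc=cam("scene"); crop(sc["frame"],210,155,260,195,14,"pics/s12.png")
E
```

```text
[ 0.55572856 -0.1427315   0.04246585] 94.13277081860575 [-0.00462127  0.00172329 -0.99998784] 24.85 [-7.7808488   7.14241379  6.91787997] [ 1.40060521  1.602765   -0.18467853] 0.012924942763992444
```

View pics/w12.png

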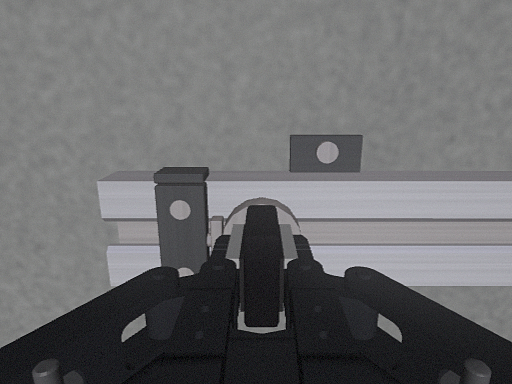

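View pics/s12.png

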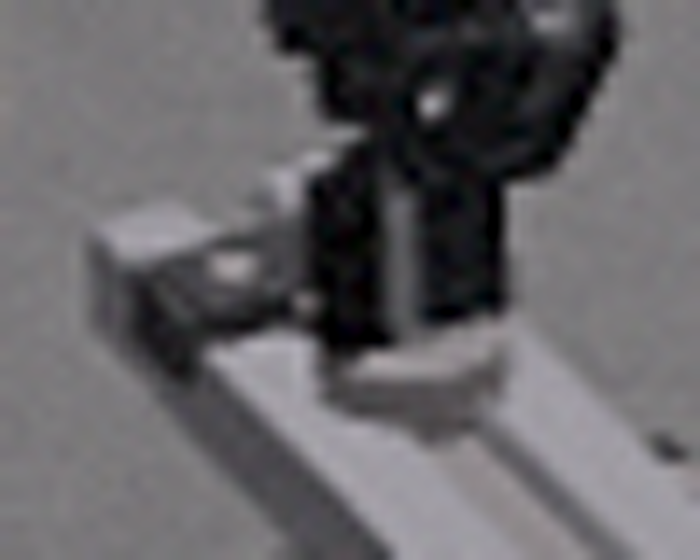

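```bash
python3 - <<'E'
from h import *
w=np.load("w12.npz"); s,p,Rt=tool(); f=w["frame"]; g=f.mean(axis=2)
T=lambda u,v,z:(Rt.inv().apply(onz(w,[(u,v)],z)[0]-p)*1000).round(2)
for u0 in (370,430,490): print(u0,g[168:300,u0-4:u0+5].mean(1).round().astype(int).tolist())
crop(f,140,160,330,290,4,"pics/w12c.png")
E
```

```text
370 [125, 126, 126, 119, 121, 119, 119, 124, 119, 120, 122, 119, 117, 168, 178, 173, 173, 173, 174, 176, 177, 176, 173, 172, 173, 177, 179, 178, 179, 181, 179, 176, 172, 172, 174, 175, 176, 174, 174, 175, 176, 178, 179, 179, 178, 179, 175, 176, 178, 183, 118, 105, 106, 116, 152, 150, 156, 158, 154, 152, 154, 154, 156, 154, 153, 154, 159, 155, 153, 154, 154, 152, 154, 159, 161, 139, 115, 133, 183, 176, 173, 177, 179, 181, 183, 178, 175, 173, 173, 173, 175, 178, 175, 170, 169, 173, 178, 179, 181, 164, 108, 61, 46, 49, 49, 48, 49, 51, 53, 52, 52, 49, 46, 46, 45, 46, 45, 45, 42, 45, 45, 42, 43, 41, 41, 43, 38, 38, 40, 38, 38, 37]
430 [131, 130, 127, 119, 120, 119, 120, 122, 118, 118, 121, 120, 114, 165, 177, 173, 172, 170, 172, 173, 175, 171, 170, 169, 169, 175, 176, 176, 177, 178, 176, 174, 171, 170, 172, 171, 174, 174, 176, 175, 174, 176, 177, 177, 176, 174, 172, 172, 173, 179, 122, 101, 103, 114, 151, 149, 154, 154, 150, 148, 146, 150, 154, 153, 149, 152, 153, 153, 151, 150, 151, 148, 147, 153, 157, 136, 116, 131, 182, 174, 169, 173, 176, 179, 178, 175, 174, 172, 171, 171, 173, 174, 1
[... 160 characters left out ...]
23, 124, 124, 125, 126, 118, 100, 82]
490 [129, 131, 131, 113, 114, 117, 116, 119, 115, 115, 117, 118, 111, 160, 173, 170, 169, 168, 168, 170, 170, 170, 169, 167, 167, 173, 175, 170, 172, 176, 172, 169, 167, 166, 168, 169, 172, 173, 173, 173, 171, 172, 173, 172, 173, 172, 169, 169, 168, 174, 133, 96, 99, 111, 149, 145, 150, 149, 146, 144, 144, 147, 151, 151, 147, 149, 151, 151, 149, 147, 147, 145, 141, 149, 150, 133, 114, 130, 179, 171, 167, 169, 173, 174, 176, 170, 171, 169, 167, 168, 168, 171, 168, 168, 166, 170, 176, 171, 172, 174, 171, 168, 165, 167, 167, 170, 172, 172, 171, 170, 171, 172, 173, 172, 168, 166, 166, 171, 117, 124, 125, 124, 124, 123, 123, 124, 124, 126, 126, 128, 128, 125]
```

View pics/w12c.png

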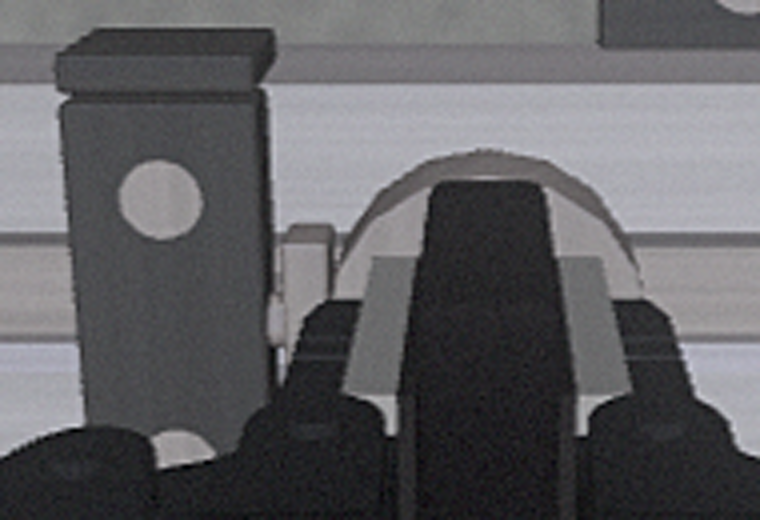

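```bash
python3 - <<'E'
from h import *
w=np.load("w12.npz"); s,p,Rt=tool()
T=lambda u,v,z:(Rt.inv().apply(onz(w,[(u,v)],z)[0]-p)*1000).round(2)
print("rail near/far edge", T(430,180.6,.026),T(430,285.5,.026), "mouth", T(430,217.5,.026),T(430,245.2,.026))
zt=p[2]-.0043
print("collar top near edge",T(261,160+181/4,zt),"bottom near edge",T(261,160+150/4,zt-.012))
print("stop face",T(140+270/4,160+200/4,.036),"pad right",T(140+334/4,160+245/4,.036),T(140+334/4,160+245/4,.031))
E
```

```text
rail near/far edge [ 16.76  85.15 -26.85] [16.51 93.16 32.78] mouth [16.68 87.81 -7.07] [16.61 89.91  8.6 ]
collar top near edge [  4.38  -0.26 -17.81] bottom near edge [ 16.38  -0.26 -18.03]
stop face [  6.47 -26.15 -14.7 ] pad right [  6.46 -18.58  -8.91] [ 11.45 -19.2   -6.99]
```

>>> send_rows:
  plan:
    - [-0.2,0.1,-0.3,0,0,0]
    - [-0.4,0.2,-0.6,0,0,0]
    - [-0.6,0.4,-0.9,0,0,0]
    - [-0.8,0.6,-1.2,0,0,0]
    - [-1,0.8,-1.5,0,0,0]
    - [-1.2,1,-1.8,0,0,0]
    - [-1.4,1,-1.8,0,0,0]
    - [-1.5,1,-1.8,0,0,0]
    - [-1.5,1,-1.8,0,0,0]
    - [-1.5,1,-1.8,0,0,0]

```text
clock: 26.2
tcp_pos: [0.5556, -0.1427, 0.0436]
orientation: [0.706, -0.025, 0.707, 0.025]
wrist_force: [-2.0, 5.0, 1.1]
finger_gap: 0.0133
```

```bash
python3 - <<'E'
from rail import *
s,p,Rt=tool(); print(p,yaw(Rt),Rt.as_matrix()[:,0],s["clock"],s["wrist_force"],s["ft_torque"],s["finger_gap"])
E
```

```text
[ 0.55558627 -0.14267368  0.04361339] 94.03377200308897 [-1.76134674e-03  5.87372998e-04 -9.99998276e-01] 26.2 [-2.01561048  5.0435741   1.13962857] [ 1.04420448  0.59451784 -0.01754773] 0.013326410245634229
```

>>> send_rows:
  plan:
    - [-0.1,0.2,-0.2,0,0,0]
    - [-0.2,0.4,-0.4,0,0,0]
    - [-0.3,0.6,-0.6,0,0,0]
    - [-0.4,0.8,-0.6,0,0,0]
    - [-0.4,0.8,-0.6,0,0,0]
    - [-0.4,0.8,-0.6,0,0,0]
    - [-0.4,0.8,-0.6,0,0,0]
    - [-0.4,0.8,-0.6,0,0,0]
    - [-0.4,0.8,-0.6,0,0,0]
    - [-0.4,0.8,-0.6,0,0,0]

```text
clock: 27.45
tcp_pos: [0.5557, -0.1426, 0.0442]
orientation: [0.706, -0.025, 0.707, 0.025]
wrist_force: [-4.2, 1.3, 2.4]
finger_gap: 0.0136
```

>>> send_rows:
  plan:
    - [0,0,0,0,0,0]
    - [0,0,0,0,0,0]
    - [0,0,0,0,0,0]
    - [0,0,0,0,0,0]
    - [0,0,0,0,0,0]
    - [0,0,0,0,0,0]
    - [0,0,0,0,0,0]
    - [0,0,0,0,0,0]
    - [0,0,0,0,0,0]
    - [0,0,0,0,0,0]
  claw: 40

```text
clock: 28.7
tcp_pos: [0.5559, -0.1423, 0.0442]
orientation: [0.707, -0.025, 0.707, 0.025]
wrist_force: [0.4, -0.7, -0.5]
finger_gap: 0.0398
```

```bash
python3 - <<'E'
from rail import *
s,p,Rt=tool(); print(p,yaw(Rt),s["clock"],s["wrist_force"],s["finger_gap"])
w=cam("wrist"); cv2.imwrite("pics/w13.png",w["frame"]); np.savez("w13.npz",**w)
E
```

```text
[ 0.55591617 -0.14230844  0.04415548] 94.03804017013488 28.7 [ 0.38516118 -0.73540941 -0.47034649] 0.039847502640978784
```

View pics/w13.png

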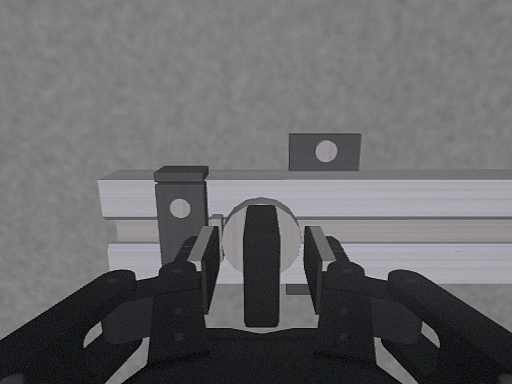

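Released: the bar stands square across the slot at (261,265), and the collar is beside the pad at (218,222). I'll retreat straight up and check.

>>> send_rows:
  plan:
    - [-4,0,0,0,0,0]
    - [-12,0,0,0,0,0]
    - [-24,0,0,0,0,0]
    - [-38,0,0,0,0,0]
    - [-54,0,0,0,0,0]
    - [-70,0,0,0,0,0]
    - [-84,0,0,0,0,0]
    - [-94,0,0,0,0,0]
    - [-100,0,0,0,0,0]
    - [-100,0,0,0,0,0]

```text
clock: 30.0
tcp_pos: [0.5561, -0.1424, 0.1444]
orientation: [0.707, -0.025, 0.707, 0.025]
wrist_force: [0.4, -0.1, -0.5]
finger_gap: 0.0398
```

```bash
python3 - <<'E'
from rail import *
s,p,Rt=tool(); print(p,yaw(Rt),s["clock"],s["wrist_force"],s["finger_gap"])
w=cam("wrist"); cv2.imwrite("pics/w14.png",w["frame"]); crop(w["frame"],160,150,360,300,4,"pics/w14c.png"); np.savez("w14.npz",**w)
sc=cam("scene"); cv2.imwrite("pics/s14f.png",sc["frame"]); crop(sc["frame"],210,155,260,195,14,"pics/s14.png")
E
```

```text
[ 0.55606675 -0.14235509  0.14442001] 94.03550288449276 30.0 [ 0.39812392 -0.08669833 -0.52371652] 0.03979905480121772
```

View pics/w14c.png

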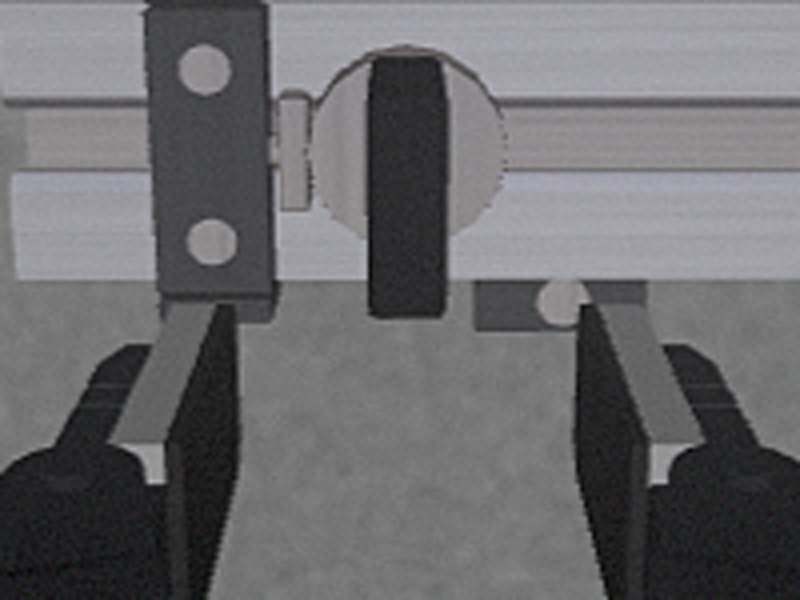

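View pics/s14.png

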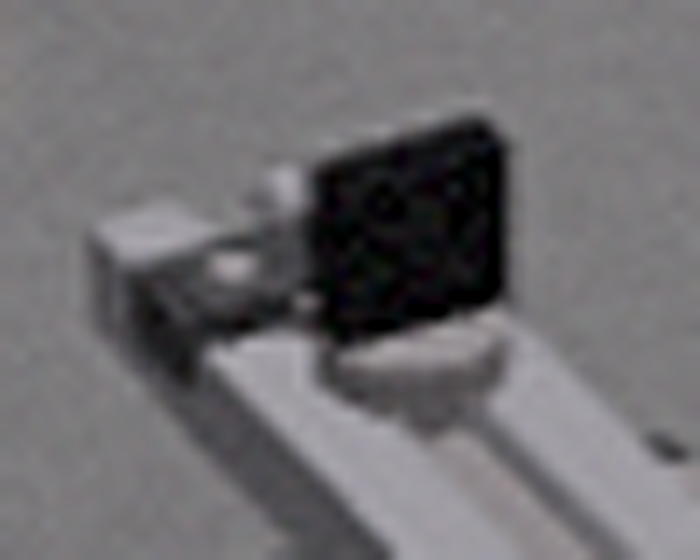

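View pics/s14f.png

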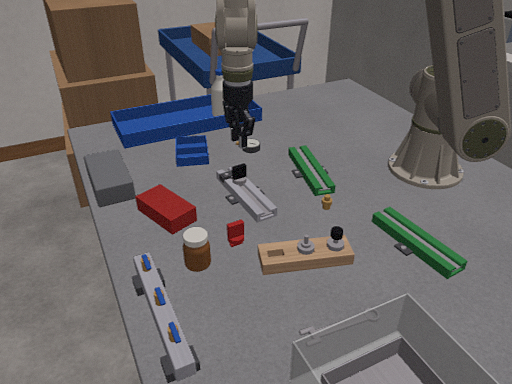

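```bash
python3 - <<'E'
from h import *
w=np.load("w14.npz"); s,p,Rt=tool()
P=lambda x,y,z:onz(w,[(160+x/4,150+y/4)],z)[0]
rn=np.array([-np.sin(np.radians(4.05)),np.cos(np.radians(4.05)),0]); rx=np.array([rn[1],-rn[0],0])
f=lambda q:((rx@q*1000).round(1),(rn@q*1000).round(1))
print("rail near/far", f(P(650,2,.026)),f(P(650,279,.026)),"mouth",f(P(650,101,.026)),f(P(650,171,.026)))
print("collar L,R,near", f(P(311,150,.0405)),f(P(505,150,.0405)),f(P(408,57,.0405)))
print("pad right",f(P(312,155,.035)),f(P(312,155,.0405)))
print("bar top corners z.0785", f(P(369,316,.0785)),f(P(446,316,.0785)), "edges",f(P(372,120,.0785)),f(P(447,120,.0785)))
E
```

```text
rail near/far (np.float64(517.9), np.float64(-131.7)) (np.float64(577.6), np.float64(-128.8)) mouth (np.float64(538.4), np.float64(-130.7)) (np.float64(553.5), np.float64(-130.0))
collar L,R,near (np.float64(545.0), np.float64(-199.8)) (np.float64(545.0), np.float64(-161.6)) (np.float64(526.4), np.float64(-180.7))
pad right (np.float64(547.5), np.float64(-200.0)) (np.float64(546.0), np.float64(-199.6))
bar top corners z.0785 (np.float64(564.4), np.float64(-187.6)) (np.float64(564.4), np.float64(-174.3)) edges (np.float64(529.6), np.float64(-186.8)) (np.float64(529.6), np.float64(-174.4))
```

```bash
python3 - <<'E'
from h import *
print(job.hand_in()); print(get_state()["clock"])
E
```

```text
the job is handed in; nothing more can be done
None
the job is handed in; nothing more can be done
```

The T-foot is locked square across the slot against the stop's setting screw, and I handed the job in with the clock at about 30 s. No verdict was reported.

**What I did:**
- I took the foot from the block's upper pocket and lowered the nut into the slot about 76 mm from the stop.
- I crept it up to the screw. The push settled at 8.9 N along the slot, peaked at about 10.9 N in the readings while pressing down, and stayed well under 20 N.
- I pressed it down about 4.5 mm and twisted it 90° in two stages, then eased off the forces, let go and retreated.

**Last checks (wrist and scene pictures):**
- **Squareness and gap:** the bar is square to the rail to within about 0.02 rad, and the collar touches the pad with no visible gap.
- **Surroundings:** the pins and the other items in the scene view show no visible change.

**What did not agree:**
- **Offset across the slot:** estimates of the foot's offset from the centre line ran from −0.8 to −3.3 mm. The collar gave −1.3 mm and the top of the bar −3.3 mm, against a limit of 3 mm. The neck has only 2 mm of play in the slot, so I took it as inside the limit and did not re-centre it.
- **Sideways force in the twist:** it rose to about 8 N, which I put down to friction. I eased it to about 4 N before opening the gripper.
- **Final height:** I did not measure how high the nut sits under the lips. I am relying on the strip lifting it to 14 mm.

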